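# Scan a tin at the kitchen stock scanner

### The arm

A 6-joint arm with a two-finger parallel gripper is mounted at the origin on a cart in front of the work surface, level with it; the furniture and walls round the work are solid. World frame = base frame: x ahead of the robot, y to its left, z up, the work surface at z = 0. Lengths are in mm, angles in rad, forces in N, time in s.
With the tool pointing down it reaches from about 300 to 750 mm from the base axis. Payload 8.5 kg.
Tool frame: the origin (TCP) lies at the very end of the fingers, on their centre line; the grasp point (between the pads) lies 19 mm behind it; z points along the fingers, y is the line along which they close (so a half turn about z gives the same grasp; the last joint's range is limited). The gripper opens to 85 mm and grips with 20 to 120 N. Pads are 22 mm wide; open, the fingers measure 114 mm over their backs; the gripper's body (76 mm by 85 mm) begins 54 mm behind the grasp point. The pads swing forward as they close: fully open they stand 13 mm farther back than shut.
Start: joints at [0.992, 0.381, 1.297, -0, 1.464, -0.215], TCP at [195.696, 513.988, 198.722] pointing down, gripper open.
Joint ranges: [-3.11, 3.11], [-0.89, 2.33], [0.22, 2.48], [-1.42, 4.56], [0.17, 2.85], [-2.88, 2.88]. Speed limits (rad/s): [2.39, 2.39, 3.14, 3.14, 3.14, 3.14].

### API

Orientations are given as a rotation vector (axis times angle).
In Python, from bench import robot, cams, spotter gives the robot as it stands.
- The arm moves only by the tool step_arm, never from a script. Its argument "rows" is a list of rows, each an object of numbers: "x", "y", "z": the shift along the tool's x, y, z in cm; "rx", "ry", "rz": the turn, a rotation vector about the tool's x, y, z in degrees; "fingers": the opening, from -1 (shut) to 1 (fully open), so that 0 is half open. In form: [{"x": .., "y": .., "z": .., "rx": .., "ry": .., "rz": .., "fingers": ..}, ...]. A call has 1 to 8 rows; each row is the pose to reach, as a shift and turn from the pose commanded when the call began, along the tool's axes at that moment; what a row does not reach only later rows make up. A row lasts 1/8 s, in which the tool goes at most 62.5 mm and 10.7 degrees, less where a joint would pass 70% of its speed; a pose out of reach is approached as far as the arm can. A call with a gripper value outside its range is refused whole. The fingers move at their own pace and stop on an object; "grip_force" is the grip in N (left out, the last holds). Time passes only in rows, so rows that repeat a pose let the fingers close. It gives the time, the measured TCP pose, the force, the opening and the grip force at its end, in the units of the state.
- robot.state(): the state, without advancing time (a new reading comes with each control period).
- cams.get_image(name): name is "side" or "top"; returns the picture (420x560x3 uint8, red, green, blue); there is no depth.
- cams.camera_info(name): a dict with "fov_y" (degrees; the focal length in pixels is half the picture's height over the tangent of half this angle, whatever the lens; pixels are square), "cx", "cy" (the principal point, pixels), "R" (3x3) and "t" (3): a world point X has camera coordinates R X + t. Camera axes: x right, y down, z forward; pixel columns grow to the right and rows downward; lengths in mm; the calibration is good to about 2 mm. A picture is of the moment at which its call begins. camera_info takes no time and is no camera call.
- robot.finish_job(): hands the job in; it is judged then, once.
Trained networks look in the newest picture that a camera, given by its name, has taken for a name from the list of things; names that differ only in an ending like _2 or _b are one class to them, and where a whole thing is asked for, a point or a joint stands for the part that bears it (a point fixed in the world has none). Each returns a list of dicts, best first, with "p" (0 to 1); they miss things now and then, are a little off and sometimes report something else, mostly with a low value. They report only what shows in the picture. A call takes as long as a camera call. They do not tell look-alikes from the thing itself.
- spotter.spot_in(query, camera): "centre" ([x, y, z] in mm, in the coordinates of the camera as it stood for that picture, good to about 4 mm: the middle of the surface that is visible of it).
- spotter.trace(query, camera): "pixels" (420x560 bool, what is visible of it).
The state is a dict: "time_s": time; "joint_positions": joint angles; "qd": joint speeds; "joint_torque": joint torques, N m; "ee_pos": TCP position; "ee_rot": TCP orientation; "force": force on the tool from outside, world axes, zero at the start; "wrist_torque": the same for the moment, N m; "opening": opening from 0.0 (shut) to 1.0 (fully open); "gripper_force": force on a finger pad.
Only numpy, scipy, OpenCV 4.12 (cv2) and the standard library are available. Lean on these libraries where they do the work, as an engineer would, in place of code of your own. Each camera call takes 0.05 s, during which the arm holds its last target. There are 200 camera calls.

### The job

The tin stands on the scanner's round pad with its bar code, the side with the red dot on the lid, turned away: turn it on the pad so that the bar code squarely faces the scanner window, and let go of it. Then pull the orange spring-return shutter tab on top of the scanner towards you until its red pointer lies on the green mark, and finish while still holding it there, since it springs shut when let go. Leave the tin upright on the pad and do not shift the jars, shaker, mug and other tin standing around.

Things in the scene. Friction and masses are not known exactly. Their poses are not given: they have to be found in the camera images.
- scanner: fixed grey stock scanner, 144 (x) x 100 (y) x 80 mm high; origin on the worktop, z up; housing spans x -93..+51 and y -50..+50 mm about it, rails and shutter stand out to y -61 mm. Window looks along its own -y; its own -x points roughly to the robot and is the way the shutter is pulled. Position and turn vary
- window (a point): centre of the 44 x 40 mm reading window on the scanner's -y face, 39 mm above the worktop; hidden behind the aluminium shutter plate until that is pulled
- pad (a point): centre of the upper face of the scanner's round black reading pad with a white ring, 92 mm across, 3 mm thick, 120 mm in front of the window (along the scanner's -y)
- tin_mid (a point): centre of the loose food tin with green label on the pad, half-way up: cylinder 57 mm across, 72 mm high, about 0.18 kg, so its lid is 36 mm above this point. Its own +y axis points out through the bar code, z up
- barcode (a point): centre of the bar code: a white patch with black bars, 30 x 34 mm, on the wall of the tin, 29 mm from the tin's axis; a 14 mm red dot on the lid, near the rim, marks the same side from above
- shutter: spring-return shutter, point at the centre of its upright orange pull tab: 12 mm thick (scanner x), 28 wide (y), 40 high, centre 106 mm above the worktop; below it an aluminium carriage, top 87 mm up. Axes as the scanner's. Starts shut; slides along the scanner's -x to a stop at 64 mm; spring 4 N when shut, 9 N at 60 mm. The red pointer has the same x as the tab's centre
- green_mark: green mark, 10 mm wide in x, 19 mm high, clipped on the white scale on top of the scanner. Axes as the scanner's; its origin is the middle of the mark. It stands 30 to 52 mm along the scanner's -x from the shut place of the tab, and 64 mm beside the tab's line in y; it does not move during the job
- jam_jar: bystander, leave it where it stands: strawberry jam jar with white lid, 65x65x97 mm; origin at the centre of its underside
- spice_a: bystander, leave it where it stands: spice jar with green cap and brown label, 46x46x106 mm; origin at the centre of its underside
- salt_shaker: bystander, leave it where it stands: glass salt shaker, 44x44x90 mm; origin at the centre of its underside
- mug_a: bystander, leave it where it stands: white mug with red dots, 92x126x107 mm; origin at the centre of its underside
- tin_b: bystander, leave it where it stands: flat tin, 86x86x40 mm; origin at the centre of its underside
There are look-alikes about, which are no part of the job. What is shaped like the part that bears tin_mid but purple or yellow is not meant.

How it is judged:
By the outcome, as a careful person would: the job done as asked, in the order asked, and still so for the second after the job is handed in, while the arm keeps its last pose, push and grip.
It also fails if it takes over 48 s, if anything falls off the work surface, if the arm or the gripper's body presses on something with over 40 N, if the wrist force passes 120 N, or if a joint passes its speed limit or range.

## Working session

There is one attempt and no reset: what is moved stays moved. The work goes in short steps, Python scripts to look and compute and a tool call to move; the robot and the scene stay as the last step left them, time stands still between calls to the robot, and variables do not carry over. Pictures are saved under pics/ and viewed, at most 10 in all, crops included, and the job is handed in when it is done.

Besides the shell and the picture viewer there is one more tool, called after "Call:" by a JSON object that holds its "fn" and its "kwargs", one argument or row to a line. step_arm: Moves the arm, as the interface text tells. Its arguments: {"type":"object","properties":{"rows":{"type":"array"},"grip_force":{"type":"number"}},"required":["rows"]}

```bash
mkdir -p pics
cat > h.py <<'E'
import numpy as np, cv2
from bench import robot, cams, spotter
from scipy.spatial.transform import Rotation as Ro
def cam(n):
    i=cams.camera_info(n); f=210/np.tan(np.radians(i['fov_y'])/2)
    return f,i['cx'],i['cy'],np.array(i['R']),np.array(i['t'])
def toworld(n,c):
    f,cx,cy,R,t=cam(n); return R.T@(np.array(c)-t)
def px2w(n,u,v,z):
    f,cx,cy,R,t=cam(n); d=R.T@np.array([(u-cx)/f,(v-cy)/f,1]); o=-R.T@t
    return o+d*(z-o[2])/d[2]
def w2px(n,X):
    f,cx,cy,R,t=cam(n); c=R@np.array(X)+t; return np.array([cx+f*c[0]/c[2],cy+f*c[1]/c[2]])
def save(n,name):
    im=cams.get_image(n); cv2.imwrite('pics/'+name,im[:,:,::-1]); return im
E
python3 - <<'E'
from h import *
a=save('top','t0.png');b=save('side','s0.png')
for q in ['tin_mid','pad','shutter','green_mark','scanner','window','jam_jar','spice_a','salt_shaker','mug_a','tin_b']:
    for n in ['top','side']:
        r=spotter.spot_in(q,n)
        print(q,n,[(round(d['p'],2),toworld(n,d['centre']).round()) for d in r[:3]])
print(robot.state())
E
```

```text
tin_mid top [(0.75, array([ 454., -263.,   70.])), (0.75, array([464., 600.,  40.])), (0.5, array([ 461., -116.,   74.]))]
tin_mid side [(0.88, array([ 440., -288.,   51.])), (0.73, array([ 461., -142.,   50.])), (0.57, array([490., 192.,  66.]))]
pad top [(0.76, array([482.,  28.,  82.]))]
pad side [(0.68, array([469.,   2.,  58.]))]
shutter top [(0.55, array([499.,   9.,  83.]))]
shutter side [(0.77, array([496., -14.,  62.]))]
green_mark top []
green_mark side []
scanner top [(0.56, array([483.,  28.,  87.]))]
scanner side [(0.82, array([468.,   3.,  61.]))]
window top [(0.62, array([482.,  27.,  80.]))]
window side [(0.88, array([468.,   5.,  56.]))]
jam_jar top [(0.98, array([ 568., -471.,  104.]))]
jam_jar side [(0.94, array([ 550., -507.,   73.]))]
spice_a top [(0.62, array([ 492., -348.,  107.])), (0.27, array([ 462., -116.,   75.]))]
spice_a side [(0.81, array([ 488., -377.,   69.]))]
salt_shaker top [(0.69, array([ 453., -468.,   60.])), (0.19, array([500.,  15.,  86.]))]
salt_shaker side [(0.68, array([ 441., -485.,   52.]))]
mug_a top [(0.79, array([480., 428.,  52.])), (
[... 196 characters left out ...]
.,  35.]))]
{'time_s': 1.2, 'joint_positions': array([ 9.91717532e-01,  3.80597354e-01,  1.29741307e+00,  1.64054845e-05,
        1.46360379e+00, -2.15336893e-01]), 'qd': array([ 0.00037707,  0.00023299, -0.00031497, -0.00084596, -0.00023303,
       -0.00178453]), 'joint_torque': array([-1.15067411e-03, -4.48339355e+01, -2.31458831e+01, -2.78539537e-04,
        6.54440064e-04, -2.19408867e-05]), 'ee_pos': array([195.67885948, 513.98791665, 198.71940719]), 'ee_rot': array([-5.68218290e-01, -3.08975492e+00,  2.13263078e-05]), 'force': array([0.67249957, 0.25875366, 0.44983105]), 'wrist_torque': array([-0.0227314 , -0.02544352,  0.01203043]), 'gripper_force': 0.0, 'opening': 0.9940616359051023}
```

View pics/t0.png

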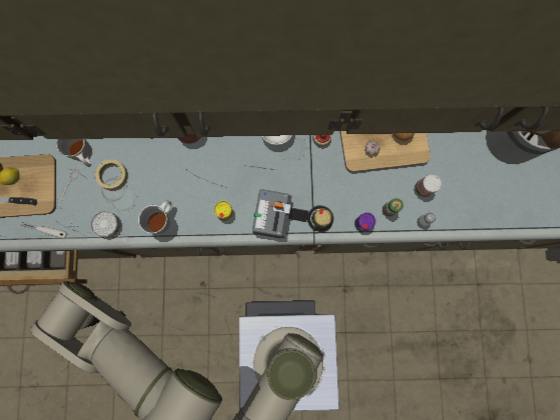

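View pics/s0.png

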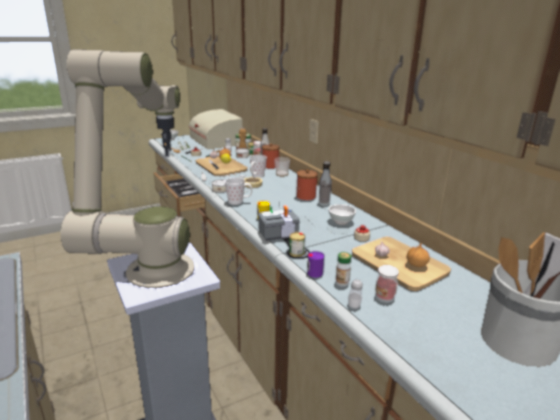

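The top view shows the scanner around (272,214), the green tin on its pad at (321,218), and the purple and yellow look-alikes at (366,222) and (223,210). The side view agrees. I'll enlarge the work area.

Run:
```python
from h import *
a=cv2.imread('pics/t0.png')[180:250,245:345]; b=cv2.imread('pics/s0.png')[195:265,245:325]
A=cv2.resize(a,None,fx=8,fy=8,interpolation=cv2.INTER_CUBIC);cv2.imwrite('pics/t0c.png',A)
B=cv2.resize(b,None,fx=8,fy=8,interpolation=cv2.INTER_CUBIC);cv2.imwrite('pics/s0c.png',B)
for n in ['top','side']:
    f,cx,cy,R,t=cam(n);print(n,f,cx,cy,(-R.T@t).round(),R.round(3).tolist())
im=cv2.imread('pics/t0.png').astype(int);bb,g,r=im[...,0],im[...,1],im[...,2]
def rep(nm,m,z):
    m[:180]=0;m[245:]=0;m[:,:245]=0;m[:,340:]=0
    n,l,s,c=cv2.connectedComponentsWithStats(m.astype(np.uint8))
    for i in range(1,n):
        if s[i,4]>2: print(nm,s[i,4],c[i].round(1),px2w('top',*c[i],z).round(1))
rep('red',(r>150)&(g<90)&(bb<90),75)
rep('orange',(r>180)&(g>80)&(g<160)&(bb<90),126)
rep('green',(g>r+50)&(g>bb+40),90)
```

```text
top 446.4245918599888 274.8862806026546 208.6477052710492 [ 247.   58. 1522.] [[-0.023, -1.0, 0.014], [-0.985, 0.02, -0.171], [0.171, -0.018, -0.985]]
side 430.5687033078078 284.1931754896611 208.97244066914118 [ -283. -1293.   791.] [[0.865, -0.502, 0.022], [-0.186, -0.36, -0.914], [0.466, 0.787, -0.404]]
red 3 [270. 205.] [510.4  48.   75. ]
red 12 [320.7 211.1] [ 486.7 -118.3   75. ]
orange 22 [278.5 204.3] [502.9  21.3 126. ]
green 16 [257.7 214.7] [476.6  88.7  90. ]
```

View pics/t0c.png

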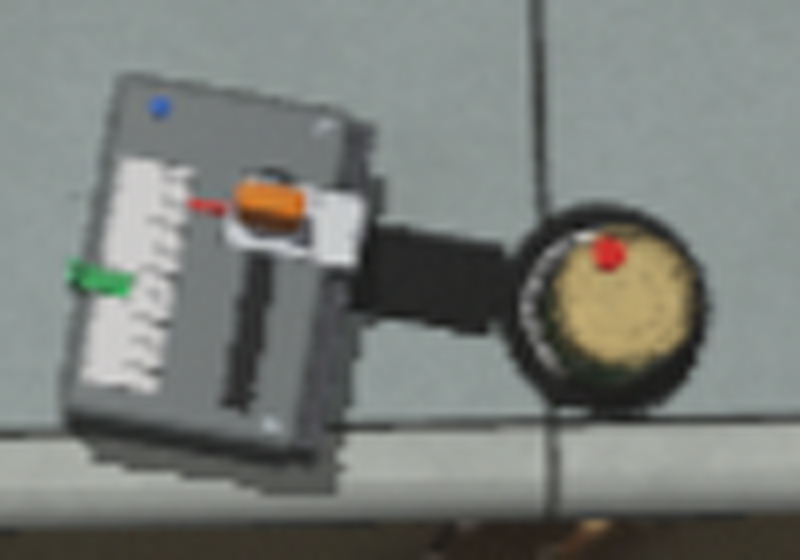

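View pics/s0c.png

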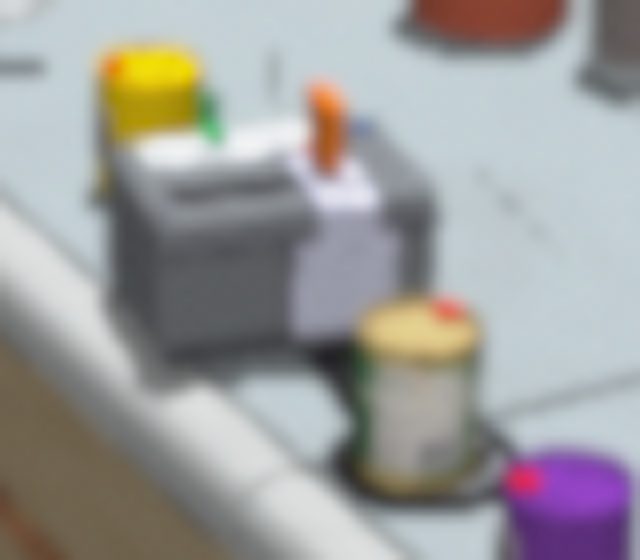

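The crops show the tab (orange) at the shut end with its red pointer, the green mark on the scale, and the red dot on the tin's far (+x) side. Next I'll fit the lid centre, the dot and the scanner's turn in both views.

Run:
```python
from h import *
S=8
def ell(n,fn,box,z):
    im=cv2.imread(fn); x0,x1,y0,y1=box
    h=cv2.cvtColor(im,cv2.COLOR_BGR2HSV)[y0:y1,x0:x1].astype(int); c=im[y0:y1,x0:x1].astype(int)
    red=((h[...,0]<8)|(h[...,0]>172))&(h[...,1]>120)&(h[...,2]>120)
    wr=np.clip(c[...,2]-np.maximum(c[...,1],c[...,0])-20,0,None)*red
    yy,xx=np.mgrid[y0:y1,x0:x1]; rc=np.array([(xx*wr).sum(),(yy*wr).sum()])/wr.sum()
    lid=red|((h[...,0]>12)&(h[...,0]<32)&(h[...,1]>45)&(h[...,2]>120))
    k,l,s,ce=cv2.connectedComponentsWithStats(lid.astype(np.uint8)); i=1+np.argmax(s[1:,4])
    (bx,by,bw,bh)=s[i,:4]; lc=ce[i]+[x0,y0]
    L=px2w(n,*lc,z); D=px2w(n,*rc,z+0.5); d=D-L
    print(n,'lid px',lc.round(1),s[i],'w',L.round(1),'dot',rc.round(1),D.round(1),'r',np.hypot(*d[:2]).round(1),'ang',np.degrees(np.arctan2(d[1],d[0])).round(1))
ell('top','pics/t0.png',(308,336,203,232),75)
ell('side','pics/s0.png',(285,310,230,246),75)
P=lambda u,v,z:px2w('top',245+u/8-.5,180+v/8-.5,z)
def ang(a,b,z):
    d=P(*a,z)-P(*b,z); return np.degrees(np.arctan2(d[1],d[0])).round(1)
print('yaw',ang((125,75),(65,415),80),ang((262,250),(235,405),80),ang((125,160),(85,385),81), 'y-edges',ang((125,75),(345,110),80)-90,ang((65,425),(300,460),80)-90)
print('pad ring', P(607,307,3), 'corner FL',P(122,75,80),'FR',P(350,112,80))
```

```text
top lid px [322.5 216.7] [  7   6  16  16 205] w [ 467.9 -123.5   75. ] dot [320.6 211.2] [ 486.1 -117.9   75.5] r 19.0 ang 16.9
side lid px [296.8 236.3] [  5   1  15  11 112] w [ 461.3 -132.3   75. ] dot [300.5 233. ] [ 486.5 -117.    75.5] r 29.5 ang 31.1
yaw -10.8 -11.1 -10.9 y-edges -10.400000000000006 -9.700000000000003
pad ring [ 474.86801363 -125.06158456    3.        ] corner FL [564.30469424  80.73427315  80.        ] FR [546.82331496 -12.95392765  80.        ]
```

```bash
cat >> h.py <<'E'
def go(X,closing_deg=None):
    "shift in tool cm and rz for a tool-down target; closing direction mod 180"
    s=robot.state(); R=Ro.from_rotvec(s['ee_rot']).as_matrix()
    d=R.T@(np.array(X)-s['ee_pos'])/10
    y=R[:,1]; a=np.degrees(np.arctan2(y[1],y[0]))
    print('t',round(s['time_s'],2),'pos',s['ee_pos'].round(1),'yaw_y',a.round(1),'tilt',R[:,2].round(3),'q6',s['joint_positions'][5].round(2),'q1',s['joint_positions'][0].round(2),'open',round(s['opening'],2),'F',s['force'].round(1))
    print('shift cm',d.round(2), 'rz', None if closing_deg is None else round((-(closing_deg-a)+90)%180-90,1))
E
python3 - <<'E'
from h import *
go((468,-123.5,160),60)
E
```

```text
t 1.2 pos [195.7 514.  198.7] yaw_y 69.2 tilt [-0. -0. -1.] q6 -0.22 q1 0.99 open 0.99 F [0.7 0.3 0.4]
shift cm [-48.13 -49.89   3.87] rz 9.2
```

Call:
{"fn": "step_arm", "kwargs": {
  "rows": [
    {"x":-48.1,"y":-49.9,"z":2,"rz":29,"fingers":1},
    {"x":-48.1,"y":-49.9,"z":2,"rz":29,"fingers":1},
    {"x":-48.1,"y":-49.9,"z":2,"rz":29,"fingers":1},
    {"x":-48.1,"y":-49.9,"z":2,"rz":29,"fingers":1},
    {"x":-48.1,"y":-49.9,"z":2,"rz":29,"fingers":1},
    {"x":-48.1,"y":-49.9,"z":2,"rz":29,"fingers":1},
    {"x":-48.1,"y":-49.9,"z":2,"rz":29,"fingers":1},
    {"x":-48.1,"y":-49.9,"z":2,"rz":29,"fingers":1}
  ]
}}

```text
schema error: expected keys x, y, z, rx, ry, rz, fingers
```

Run:
```python
from h import *
go((468,-123.5,160),40)
```

```text
t 1.2 pos [195.7 514.  198.7] yaw_y 69.2 tilt [-0. -0. -1.] q6 -0.22 q1 0.99 open 0.99 F [0.7 0.3 0.4]
shift cm [-48.13 -49.89   3.87] rz 29.2
```

All keys are required in every row.

Call:
{"fn": "step_arm", "kwargs": {
  "rows": [
    {"x":-48.1,"y":-49.9,"z":2,"rx":0,"ry":0,"rz":29,"fingers":1},
    {"x":-48.1,"y":-49.9,"z":2,"rx":0,"ry":0,"rz":29,"fingers":1},
    {"x":-48.1,"y":-49.9,"z":2,"rx":0,"ry":0,"rz":29,"fingers":1},
    {"x":-48.1,"y":-49.9,"z":2,"rx":0,"ry":0,"rz":29,"fingers":1},
    {"x":-48.1,"y":-49.9,"z":2,"rx":0,"ry":0,"rz":29,"fingers":1},
    {"x":-48.1,"y":-49.9,"z":2,"rx":0,"ry":0,"rz":29,"fingers":1},
    {"x":-48.1,"y":-49.9,"z":2,"rx":0,"ry":0,"rz":29,"fingers":1},
    {"x":-48.1,"y":-49.9,"z":2,"rx":0,"ry":0,"rz":29,"fingers":1}
  ]
}}

```text
time_s: 2.2
ee_pos: [392.4, 52.2, 184.6]
ee_rot: [1.324, 2.848, 0.001]
force: [1.0, 0.6, 0.5]
opening: 0.999
gripper_force: 0.0
```

Run:
```python
from h import *
go((468,-123.5,160),40)
```

```text
t 2.2 pos [392.4  52.2 184.6] yaw_y 40.1 tilt [ 0.001 -0.    -1.   ] q6 -0.87 q1 -0.17 open 1.0 F [1.  0.6 0.5]
shift cm [-18.31  -5.55   2.47] rz 0.1
```

Call:
{"fn": "step_arm", "kwargs": {
  "rows": [
    {"x":-18.2,"y":-5.5,"z":3,"rx":0,"ry":0,"rz":0,"fingers":1},
    {"x":-18.2,"y":-5.5,"z":3,"rx":0,"ry":0,"rz":0,"fingers":1},
    {"x":-18.2,"y":-5.5,"z":3,"rx":0,"ry":0,"rz":0,"fingers":1},
    {"x":-18.2,"y":-5.5,"z":3,"rx":0,"ry":0,"rz":0,"fingers":1},
    {"x":-18.2,"y":-5.5,"z":3,"rx":0,"ry":0,"rz":0,"fingers":1}
  ]
}}

```text
time_s: 2.82
ee_pos: [466.9, -120.1, 154.2]
ee_rot: [-1.324, -2.848, -0.0]
force: [-0.2, 0.2, 0.5]
opening: 0.997
gripper_force: 0.0
```

Run:
```python
from h import *
go((468,-123.5,32),40)
save('side','s1.png')
b=cv2.imread('pics/s1.png')[165:265,255:335]
cv2.imwrite('pics/s1c.png',cv2.resize(b,None,fx=6,fy=6,interpolation=cv2.INTER_CUBIC))
```

```text
t 2.83 pos [ 466.9 -120.1  154.2] yaw_y 40.1 tilt [-0.001  0.001 -1.   ] q6 -1.2 q1 -0.5 open 1.0 F [-0.2  0.2  0.5]
shift cm [-0.34 -0.13 12.22] rz 0.1
```

View pics/s1c.png

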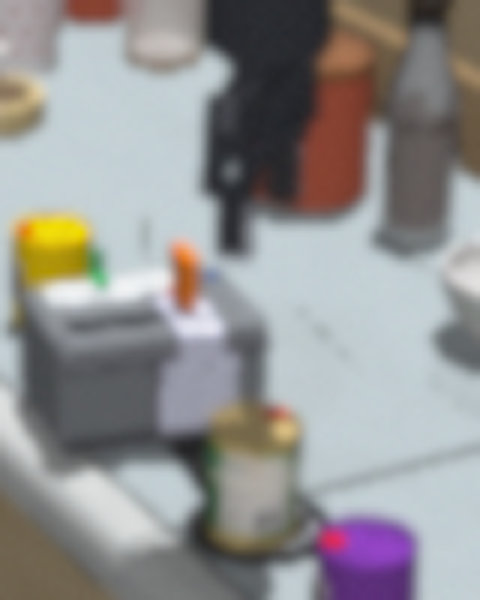

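The open gripper hangs above the tin: fingertips at crop rows ~200–250, lid at crop (255,425). I'll compare that with the projection.

Run:
```python
from h import *
for n in ['side']:
  for k in (-42,0,42):
    a=np.radians(40.1); print(((w2px(n,(467+k*np.cos(a),-120+k*np.sin(a),154+8))-[255,165])*6).round())
  print(((w2px(n,(467,-121,75))-[255,165])*6).round())
  for a in (17,31): # dot check
    pass
```

```text
[230. 314.]
[253. 287.]
[275. 260.]
[249. 418.]
```

Call:
{"fn": "step_arm", "kwargs": {
  "rows": [
    {"x":-0.2,"y":-0.1,"z":5,"rx":0,"ry":0,"rz":0,"fingers":1},
    {"x":-0.2,"y":-0.1,"z":5,"rx":0,"ry":0,"rz":0,"fingers":1},
    {"x":-0.2,"y":-0.1,"z":5,"rx":0,"ry":0,"rz":0,"fingers":1}
  ]
}}

```text
time_s: 3.25
ee_pos: [468.2, -122.0, 105.9]
ee_rot: [1.321, 2.848, -0.0]
force: [0.1, -0.1, 1.5]
opening: 0.999
gripper_force: 0.0
```

Run:
```python
from h import *
go((468,-123.5,32),40)
save('top','t2.png');save('side','s2.png')
b=cv2.imread('pics/s2.png')[165:265,255:335];a=cv2.imread('pics/t2.png')[180:250,285:355]
B=cv2.resize(b,None,fx=6,fy=6,interpolation=cv2.INTER_CUBIC);A=cv2.resize(a,None,fx=4,fy=4,interpolation=cv2.INTER_CUBIC)
C=np.zeros((600,800,3),np.uint8);C[:,:480]=B;C[:280,490:770]=A
cv2.imwrite('pics/c2.png',C)
```

```text
t 3.25 pos [ 468.2 -122.   105.9] yaw_y 40.2 tilt [ 0.002 -0.001 -1.   ] q6 -1.2 q1 -0.5 open 1.0 F [ 0.1 -0.1  1.5]
shift cm [-0.09 -0.12  7.39] rz 0.2
```

View pics/c2.png

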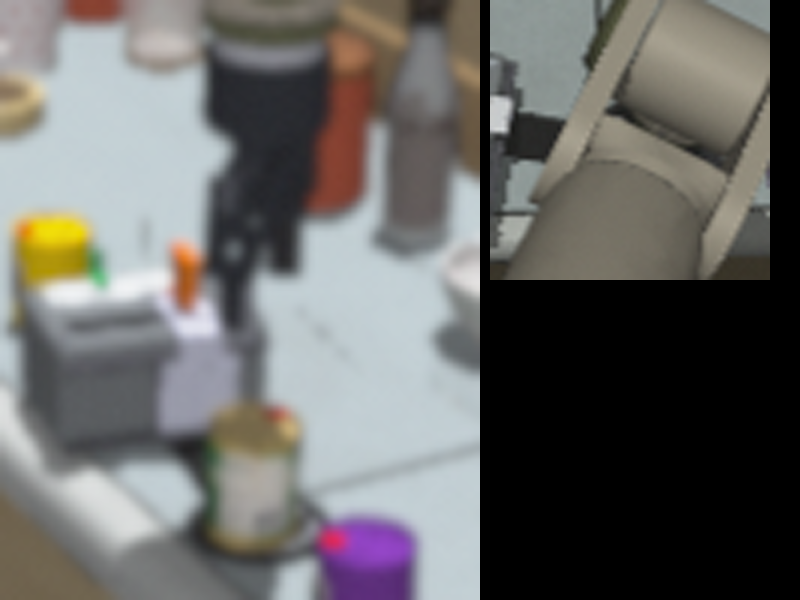

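Run:
```python
from h import *
s0=cv2.imread('pics/s0.png').astype(int)
def diff(im):
    d=np.abs(im.astype(int)-s0).max(2)>25
    out=[]
    for c in range(286,310,2):
        r=np.where(d[150:250,c])[0]; out.append((c,150+r.max() if len(r) else None))
    return out
print(diff(cv2.imread('pics/s2.png')))
print(diff(cams.get_image('side')[:,:,::-1]))
a=np.radians(40.2)
for k in (-50,-42,42,50): print(k,w2px('side',(468+k*np.cos(a),-122+k*np.sin(a),106+13)).round(1))
```

```text
[(286, np.int64(157)), (288, np.int64(210)), (290, np.int64(237)), (292, np.int64(238)), (294, np.int64(239)), (296, np.int64(239)), (298, np.int64(239)), (300, np.int64(239)), (302, np.int64(238)), (304, np.int64(211)), (306, np.int64(199)), (308, np.int64(195))]
[(286, np.int64(157)), (288, np.int64(210)), (290, np.int64(237)), (292, np.int64(238)), (294, np.int64(239)), (296, np.int64(239)), (298, np.int64(239)), (300, np.int64(239)), (302, np.int64(238)), (304, np.int64(211)), (306, np.int64(199)), (308, np.int64(195))]
-50 [292.8 229.6]
-42 [293.6 228.7]
42 [300.8 219.2]
50 [301.5 218.4]
```

Run:
```python
from h import *
s0=cv2.imread('pics/s0.png').astype(int);s2=cv2.imread('pics/s2.png').astype(int)
d=np.abs(s2-s0).max(2)
for r in range(200,242,2): print(r,d[r,286:310:1])
```

```text
200 [  1   7  30  76 126 154 151 146 137 124 106  85  78  76  69  66  67  67
  61  47  24   8   1   1]
202 [  1  10  35  85 136 162 165 167 164 160 146 135 138 141 135 129 129 119
  90  48  16   3   1   1]
204 [  1   9  38  92 142 163 159 153 154 160 167 164 163 162 166 169 168 156
 117  59  19   1   1   1]
206 [  3  13  45 101 148 155 135 112 113 137 161 155 139 136 152 168 167 153
 111  57  16   3   0   1]
208 [  9  33  72 124 156 158 148 137 140 153 157 138 117 117 140 163 168 152
 107  55  17   3   1   0]
210 [ 11  26  54  80  98 115 137 154 162 160 137  99  66  64  85 102 107  99
  75  37  11   2   1   1]
212 [  4   3   6  13  28  58  97 130 142 137 105  58  22   9  10  13  14  13
  11   6   2   1   2   1]
214 [  1   1   2   4  18  46  83 107 109  97  76  43  15   4   1   1   1   1
   1   2   1   0   1   1]
216 [  0   0   1   4  14  43  81 103  96  77  57  31  10   2   1   1   1   1
   0   0   1   1   1   1]
218 [ 2  1  0  4 20 52 80 95 86 67 43 24  7  1  0  1  1  1  1  1  0  0  1  2]
220 [ 1  1  1  4 18 35 41 31 23 12  5  3  0  1  1  1  1  1  1  1  1  1  1  1]
222 [2 1 2 1 2 2 2 2 4 6 7 3 1 1 1 2 1 2 2 1 1 1 1 0]
224 [1 0 0 1 0 1 1 1 2 2 0 2 1 0 2 1 1 1 0 1 1 1 1 1]
226 [0 1 1 0 1 1 1 0 1 1 2 1 2 1 1 2 1 1 0 0 0 1 0 1]
228 [1 1 1 0 1 1 2 0 1 0 1 1 1 1 2 1 0 1 2 1 1 2 2 0]
230 [1 1 1 0 0 1 1 1 0 2 5 8 6 6 6 4 2 1 1 0 1 1 1 1]
232 [ 1  0  0  1  3  3  5 11 19 29 42 46 50 54 56 43 24  8  1  1  1  0  0  1]
234 [  0   2   4  13  31  49  61  74  86  96  99  99 101  95  80  52  22   5
   2   0   1   1   0   1]
236 [  2   1   7  30  62  85  99 106 108 109 111 110 109 106  95  69  34  12
   2   1   1   1   0   2]
238 [ 1  1  4 10 20 34 48 60 71 80 87 87 87 85 82 69 43 16  2  1  1  0  1  0]
240 [ 2  1  1  1  2  1  2  4  7 10 13 11 13 13 12  8  5  1  1  1  1  1  1  1]
```

Call:
{"fn": "step_arm", "kwargs": {
  "rows": [
    {"x":-0.1,"y":-0.1,"z":7.5,"rx":0,"ry":0,"rz":0,"fingers":1},
    {"x":-0.1,"y":-0.1,"z":7.5,"rx":0,"ry":0,"rz":0,"fingers":1},
    {"x":-0.1,"y":-0.1,"z":7.5,"rx":0,"ry":0,"rz":0,"fingers":1},
    {"x":-0.1,"y":-0.1,"z":7.5,"rx":0,"ry":0,"rz":0,"fingers":1}
  ]
}}

```text
time_s: 3.9
ee_pos: [468.6, -124.4, 31.0]
ee_rot: [1.322, 2.846, -0.0]
force: [0.7, -0.2, -0.1]
opening: 1.0
gripper_force: 0.0
```

Run:
```python
from h import *
go((468,-123.5,28),40)
save('side','s3.png')
b=cv2.imread('pics/s3.png')[190:265,265:345]
cv2.imwrite('pics/s3c.png',cv2.resize(b,None,fx=8,fy=8,interpolation=cv2.INTER_CUBIC))
```

```text
t 3.9 pos [ 468.6 -124.4   31. ] yaw_y 40.2 tilt [ 0.003 -0.001 -1.   ] q6 -1.21 q1 -0.5 open 1.0 F [ 0.7 -0.2 -0.1]
shift cm [0.1  0.01 0.3 ] rz 0.2
```

View pics/s3c.png

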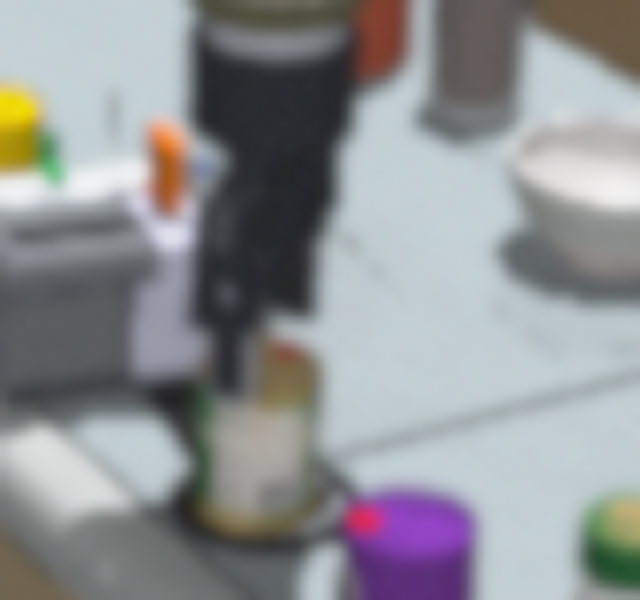

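Call:
{"fn": "step_arm", "kwargs": {
  "rows": [
    {"x":0,"y":0,"z":1.5,"rx":0,"ry":0,"rz":0,"fingers":1},
    {"x":0,"y":0,"z":1.5,"rx":0,"ry":0,"rz":0,"fingers":1},
    {"x":0,"y":0,"z":1.5,"rx":0,"ry":0,"rz":0,"fingers":0.6},
    {"x":0,"y":0,"z":1.5,"rx":0,"ry":0,"rz":0,"fingers":0.2},
    {"x":0,"y":0,"z":1.5,"rx":0,"ry":0,"rz":0,"fingers":0.2},
    {"x":0,"y":0,"z":1.5,"rx":0,"ry":0,"rz":0,"fingers":0.2}
  ],
  "grip_force": 20
}}

```text
time_s: 4.7
ee_pos: [467.9, -124.1, 15.1]
ee_rot: [1.323, 2.848, -0.0]
force: [-1.0, -0.8, 6.0]
opening: 0.665
gripper_force: 21.2
```

Run:
```python
from h import *
go((468,-123.5,28),40)
print(robot.state()['gripper_force'])
im=save('side','s4.png')
```

```text
t 4.7 pos [ 467.9 -124.1   15.1] yaw_y 40.2 tilt [ 0.001 -0.001 -1.   ] q6 -1.21 q1 -0.5 open 0.67 F [-1.  -0.8  6. ]
shift cm [ 0.04  0.05 -1.29] rz 0.2
21.197980642318726
```

Call:
{"fn": "step_arm", "kwargs": {
  "rows": [
    {"x":0,"y":0,"z":1.5,"rx":0,"ry":0,"rz":-9,"fingers":0.2},
    {"x":0,"y":0,"z":0,"rx":0,"ry":0,"rz":-18,"fingers":0.2},
    {"x":-0.15,"y":0.1,"z":0,"rx":0,"ry":0,"rz":-27,"fingers":0.2},
    {"x":-0.3,"y":0.2,"z":0,"rx":0,"ry":0,"rz":-36,"fingers":0.2},
    {"x":-0.3,"y":0.2,"z":0,"rx":0,"ry":0,"rz":-45,"fingers":0.2},
    {"x":-0.3,"y":0.2,"z":0,"rx":0,"ry":0,"rz":-54,"fingers":0.2},
    {"x":-0.3,"y":0.2,"z":0,"rx":0,"ry":0,"rz":-63,"fingers":0.2},
    {"x":-0.3,"y":0.2,"z":0,"rx":0,"ry":0,"rz":-63,"fingers":0.2}
  ],
  "grip_force": 30
}}

```text
time_s: 5.75
ee_pos: [470.9, -124.8, 14.3]
ee_rot: [0.358, -3.121, -0.0]
force: [0.4, -0.2, -1.7]
opening: 0.663
gripper_force: 41.2
```

Call:
{"fn": "step_arm", "kwargs": {
  "rows": [
    {"x":0,"y":0,"z":0,"rx":0,"ry":0,"rz":0,"fingers":0.6},
    {"x":0,"y":0,"z":0,"rx":0,"ry":0,"rz":0,"fingers":1},
    {"x":0,"y":0,"z":0,"rx":0,"ry":0,"rz":0,"fingers":1},
    {"x":0,"y":0,"z":-4,"rx":0,"ry":0,"rz":0,"fingers":1},
    {"x":0,"y":0,"z":-9,"rx":0,"ry":0,"rz":0,"fingers":1},
    {"x":0,"y":0,"z":-14,"rx":0,"ry":0,"rz":0,"fingers":1},
    {"x":0,"y":0,"z":-18,"rx":0,"ry":0,"rz":0,"fingers":1},
    {"x":0,"y":0,"z":-18,"rx":0,"ry":0,"rz":0,"fingers":1}
  ]
}}

```text
time_s: 6.75
ee_pos: [472.1, -125.4, 197.0]
ee_rot: [-0.359, 3.116, -0.006]
force: [-0.2, 0.6, -0.7]
opening: 0.999
gripper_force: 0.0
```

Run:
```python
from h import *
# tab top centre estimate from housing-based origin and orange pixels
go((500,22,200),-10.5)
save('side','s5.png')
```

```text
t 6.75 pos [ 472.1 -125.4  197. ] yaw_y 103.1 tilt [ 0.005 -0.003 -1.   ] q6 -2.3 q1 -0.5 open 1.0 F [-0.2  0.6 -0.7]
shift cm [-6.07 13.72 -0.33] rz -66.4
```

Call:
{"fn": "step_arm", "kwargs": {
  "rows": [
    {"x":-4,"y":27,"z":0,"rx":0,"ry":0,"rz":80,"fingers":0},
    {"x":-4,"y":27,"z":0,"rx":0,"ry":0,"rz":80,"fingers":0},
    {"x":-4,"y":27,"z":0,"rx":0,"ry":0,"rz":80,"fingers":0},
    {"x":-4,"y":27,"z":0,"rx":0,"ry":0,"rz":80,"fingers":0},
    {"x":-4,"y":27,"z":0,"rx":0,"ry":0,"rz":80,"fingers":0},
    {"x":-4,"y":27,"z":0,"rx":0,"ry":0,"rz":80,"fingers":0},
    {"x":-4,"y":27,"z":0,"rx":0,"ry":0,"rz":80,"fingers":0},
    {"x":-4,"y":27,"z":0,"rx":0,"ry":0,"rz":80,"fingers":0}
  ]
}}

```text
time_s: 7.8
ee_pos: [447.7, 147.3, 192.7]
ee_rot: [-1.718, -2.627, 0.003]
force: [0.7, 0.9, -0.1]
opening: 0.502
gripper_force: 0.0
```

Run:
```python
from h import *
go((500,22,200),-10.5)
a=save('top','t6.png');b=save('side','s6.png')
A=cv2.resize(cv2.imread('pics/t6.png')[180:250,250:340],None,fx=7,fy=7,interpolation=cv2.INTER_CUBIC)
B=cv2.resize(cv2.imread('pics/s6.png')[225:265,280:316],None,fx=4,fy=4,interpolation=cv2.INTER_CUBIC)
C=np.zeros((490,780,3),np.uint8);C[:,:630]=A;C[:160,634:778]=B
cv2.imwrite('pics/c6.png',C)
im=cv2.imread('pics/t6.png'); x0,x1,y0,y1=308,336,203,232
h=cv2.cvtColor(im,cv2.COLOR_BGR2HSV)[y0:y1,x0:x1].astype(int); c=im[y0:y1,x0:x1].astype(int)
red=((h[...,0]<8)|(h[...,0]>172))&(h[...,1]>120)&(h[...,2]>120)
wr=np.clip(c[...,2]-np.maximum(c[...,1],c[...,0])-20,0,None)*red
yy,xx=np.mgrid[y0:y1,x0:x1]; rc=np.array([(xx*wr).sum(),(yy*wr).sum()])/wr.sum()
lid=red|((h[...,0]>12)&(h[...,0]<32)&(h[...,1]>45)&(h[...,2]>120))
k,l,s,ce=cv2.connectedComponentsWithStats(lid.astype(np.uint8)); i=1+np.argmax(s[1:,4])
lc=ce[i]+[x0,y0];L=px2w('top',*lc,75);D=px2w('top',*rc,75.5);d=D-L
print(lc,s[i],L.round(1),D.round(1),np.hypot(*d[:2]),np.degrees(np.arctan2(d[1],d[0])))
```

```text
t 7.8 pos [447.7 147.3 192.7] yaw_y 23.6 tilt [-0.003 -0.    -1.   ] q6 -0.35 q1 0.07 open 0.5 F [ 0.7  0.9 -0.1]
shift cm [-13.58  -0.24  -0.75] rz 34.1
[323.01485149 216.7029703 ] [  7   6  17  16 202] [ 467.8 -125.2   75. ] [ 474.9 -107.6   75.5] 19.029475918882838 67.92831305951171
```

View pics/c6.png

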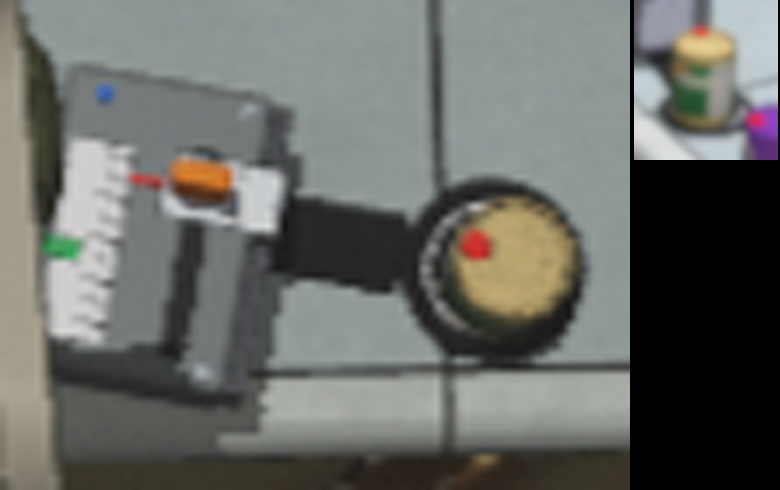

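The dot now faces the scanner side, at about (475,245) in the crop, but the rough angle is 68° and the goal is 79.5°. I'll fit a lid-plus-dot model before and after the turn to get the angle properly.

```bash
cat > fit.py <<'E'
from h import *
from scipy.optimize import least_squares
from scipy.ndimage import gaussian_filter
K=6
def fit(n,fn,box,p0,rr=None,ylim=None):
    x0,x1,y0,y1=box; im=cv2.imread(fn)[y0:y1,x0:x1].astype(float); tgt=im[...,2]-im[...,0]; tg2=im[...,1]-im[...,0]
    u=x0-.5+(np.arange((x1-x0)*K)+.5)/K; v=y0-.5+(np.arange((y1-y0)*K)+.5)/K; U,V=np.meshgrid(u,v)
    f,cx,cy,R,t=cam(n); o=-R.T@t
    d=np.stack([(U-cx)/f,(V-cy)/f,np.ones_like(U)],-1)@R; s=(75-o[2])/d[...,2]; X=o[0]+d[...,0]*s; Y=o[1]+d[...,1]*s
    sm=lambda q:1/(1+np.exp(np.clip(q*2,-50,50)))
    def model(p,full=False):
        cx_,cy_,th,sg,r,rad=p
        lid=sm(np.hypot(X-cx_,Y-cy_)-rad); dot=sm(np.hypot(X-cx_-r*np.cos(th),Y-cy_-r*np.sin(th))-7)
        ds=lambda a:cv2.resize(gaussian_filter(a,sg*K),None,fx=1/K,fy=1/K,interpolation=cv2.INTER_AREA)
        A=np.stack([np.ones(tgt.size),ds(lid*(1-dot)).ravel(),ds(lid*dot).ravel()],1)
        w=np.ones(tgt.shape) if ylim is None else (np.arange(y0,y1)<ylim)[:,None]*np.ones(tgt.shape)
        w=w.ravel(); res=[]
        for T in (tgt,tg2):
            c=np.linalg.lstsq(A*w[:,None],T.ravel()*w,rcond=None)[0]; res.append((A@c-T.ravel())*w)
        return np.concatenate(res+[[ (r-19.5)*8,(rad-28)*20]])
    s=least_squares(model,p0,x_scale=[1,1,.1,.1,1,1],diff_step=1e-3)
    p=s.x; J=s.jac; cov=np.linalg.pinv(J.T@J)*2*s.cost/len(s.fun)
    print(n,fn,'centre',p[:2].round(1),'ang',np.degrees(p[2]).round(1),'+-',np.degrees(cov[2,2]**.5).round(1),'sig,r,rad',p[3:].round(2),'cost',round(s.cost))
E
python3 - <<'E'
from fit import *
B=(308,337,202,232)
fit('top','pics/t0.png',B,[468,-124,.3,.5,19.5,28])
fit('top','pics/t6.png',B,[469,-125,1.3,.5,19.5,28])
S=(284,312,226,243)
fit('side','pics/s0.png',S,[468,-124,.3,.8,19.5,28],ylim=238)
fit('side','pics/s6.png',S,[469,-125,1.3,.8,19.5,28],ylim=238)
E
```

```text
top pics/t0.png centre [ 467.4 -123.3] ang 15.0 +- 0.3 sig,r,rad [ 0.82 19.99 28.08] cost 14691
top pics/t6.png centre [ 467.7 -124.9] ang 66.7 +- 0.3 sig,r,rad [ 0.84 19.08 28.13] cost 15395
side pics/s0.png centre [ 465.3 -126.9] ang 24.6 +- 0.7 sig,r,rad [ 1.1  22.54 28.58] cost 7919
side pics/s6.png centre [ 465.8 -127.6] ang 65.4 +- 0.5 sig,r,rad [ 1.1  25.25 28.26] cost 8808
```

Run:
```python
from h import *
go((468,-125,192),24)
```

```text
t 7.9 pos [447.9 147.1 192.9] yaw_y 23.9 tilt [-0.003 -0.    -1.   ] q6 -0.35 q1 0.07 open 0.5 F [ 0.1  0.7 -0. ]
shift cm [-25.7   -9.17   0.09] rz -0.1
```

Call:
{"fn": "step_arm", "kwargs": {
  "rows": [
    {"x":-25.7,"y":-9.2,"z":0,"rx":0,"ry":0,"rz":0,"fingers":1},
    {"x":-25.7,"y":-9.2,"z":0,"rx":0,"ry":0,"rz":0,"fingers":1},
    {"x":-25.7,"y":-9.2,"z":0,"rx":0,"ry":0,"rz":0,"fingers":1},
    {"x":-25.7,"y":-9.2,"z":0,"rx":0,"ry":0,"rz":0,"fingers":1},
    {"x":-25.7,"y":-9.2,"z":0,"rx":0,"ry":0,"rz":0,"fingers":1},
    {"x":-25.7,"y":-9.2,"z":2,"rx":0,"ry":0,"rz":0,"fingers":1},
    {"x":-25.7,"y":-9.2,"z":6,"rx":0,"ry":0,"rz":0,"fingers":1},
    {"x":-25.7,"y":-9.2,"z":7.5,"rx":0,"ry":0,"rz":0,"fingers":1}
  ]
}}

```text
time_s: 8.9
ee_pos: [467.4, -124.5, 116.5]
ee_rot: [-1.704, -2.634, 0.001]
force: [0.0, -0.0, 0.5]
opening: 1.002
gripper_force: 0.0
```

Run:
```python
from h import *
go((468,-125,16),24)
```

```text
t 8.9 pos [ 467.4 -124.5  116.5] yaw_y 24.2 tilt [-0.004  0.002 -1.   ] q6 -0.93 q1 -0.51 open 1.0 F [ 0.  -0.   0.5]
shift cm [-0.11  0.07 10.05] rz 0.2
```

Call:
{"fn": "step_arm", "kwargs": {
  "rows": [
    {"x":0,"y":0,"z":4,"rx":0,"ry":0,"rz":0,"fingers":1},
    {"x":0,"y":0,"z":7,"rx":0,"ry":0,"rz":0,"fingers":1},
    {"x":0,"y":0,"z":9.8,"rx":0,"ry":0,"rz":0,"fingers":1},
    {"x":0,"y":0,"z":9.8,"rx":0,"ry":0,"rz":0,"fingers":0.5},
    {"x":0,"y":0,"z":9.8,"rx":0,"ry":0,"rz":0,"fingers":0.2},
    {"x":0,"y":0,"z":9.8,"rx":0,"ry":0,"rz":0,"fingers":0.2},
    {"x":0,"y":0,"z":9.8,"rx":0,"ry":0,"rz":0,"fingers":0.2},
    {"x":0,"y":0,"z":9.8,"rx":0,"ry":0,"rz":0,"fingers":0.2}
  ],
  "grip_force": 45
}}

```text
time_s: 9.9
ee_pos: [469.1, -125.2, 21.8]
ee_rot: [1.711, 2.633, 0.0]
force: [-0.0, -0.6, 2.9]
opening: 0.651
gripper_force: 48.1
```

Call:
{"fn": "step_arm", "kwargs": {
  "rows": [
    {"x":0,"y":0,"z":0,"rx":0,"ry":0,"rz":-4,"fingers":0.2},
    {"x":0,"y":0,"z":0,"rx":0,"ry":0,"rz":-8,"fingers":0.2},
    {"x":0,"y":0,"z":0,"rx":0,"ry":0,"rz":-12,"fingers":0.2},
    {"x":0,"y":0,"z":0,"rx":0,"ry":0,"rz":-14,"fingers":0.2},
    {"x":0,"y":0,"z":0,"rx":0,"ry":0,"rz":-14,"fingers":0.2},
    {"x":0,"y":0,"z":0,"rx":0,"ry":0,"rz":-14,"fingers":0.6},
    {"x":0,"y":0,"z":0,"rx":0,"ry":0,"rz":-14,"fingers":1},
    {"x":0,"y":0,"z":0,"rx":0,"ry":0,"rz":-14,"fingers":1}
  ]
}}

```text
time_s: 10.9
ee_pos: [468.5, -124.9, 21.1]
ee_rot: [-1.378, -2.822, 0.0]
force: [-0.5, 0.2, 0.4]
opening: 1.001
gripper_force: 0.0
```

Call:
{"fn": "step_arm", "kwargs": {
  "rows": [
    {"x":0,"y":0,"z":-3,"rx":0,"ry":0,"rz":0,"fingers":1},
    {"x":0,"y":0,"z":-8,"rx":0,"ry":0,"rz":0,"fingers":1},
    {"x":0,"y":0,"z":-13,"rx":0,"ry":0,"rz":0,"fingers":1},
    {"x":0,"y":0,"z":-18,"rx":0,"ry":0,"rz":0,"fingers":1},
    {"x":0,"y":0,"z":-18,"rx":0,"ry":0,"rz":0,"fingers":1}
  ]
}}

```text
time_s: 11.52
ee_pos: [469.9, -125.6, 204.5]
ee_rot: [1.375, 2.817, -0.001]
force: [0.1, -0.4, -0.7]
opening: 1.0
gripper_force: 0.0
```

Run:
```python
from h import *
go((448,147,195),-10.5)
```

```text
t 11.53 pos [ 469.9 -125.6  204.5] yaw_y 38.0 tilt [ 0.006 -0.003 -1.   ] q6 -1.17 q1 -0.51 open 1.0 F [ 0.1 -0.4 -0.7]
shift cm [22.85 15.04  0.84] rz 48.5
```

Call:
{"fn": "step_arm", "kwargs": {
  "rows": [
    {"x":22.8,"y":15,"z":0,"rx":0,"ry":0,"rz":48.5,"fingers":0},
    {"x":22.8,"y":15,"z":0,"rx":0,"ry":0,"rz":48.5,"fingers":0},
    {"x":22.8,"y":15,"z":0,"rx":0,"ry":0,"rz":48.5,"fingers":0},
    {"x":22.8,"y":15,"z":0,"rx":0,"ry":0,"rz":48.5,"fingers":0},
    {"x":22.8,"y":15,"z":0,"rx":0,"ry":0,"rz":48.5,"fingers":0},
    {"x":22.8,"y":15,"z":0,"rx":0,"ry":0,"rz":48.5,"fingers":0},
    {"x":22.8,"y":15,"z":0,"rx":0,"ry":0,"rz":48.5,"fingers":0}
  ]
}}

```text
time_s: 12.4
ee_pos: [446.1, 147.4, 200.1]
ee_rot: [-2.413, -2.009, 0.003]
force: [0.9, 0.7, 0.2]
opening: 0.5
gripper_force: 0.0
```

Run:
```python
from fit import *
save('top','t7.png');save('side','s7.png')
fit('top','pics/t7.png',(308,337,202,232),[468,-125,1.2,.8,19.5,28])
fit('top','pics/t7.png',(308,337,202,232),[468,-125,1.5,.8,19.5,28])
fit('top','pics/t6.png',(308,337,202,232),[468,-125,1.2,.8,19.5,28])
fit('side','pics/s7.png',(284,312,226,243),[467,-125,1.4,1.1,19.5,28],ylim=238)
# tab & mark: blobs
from numpy import *
def blob(n,fn,box,cond):
    x0,x1,y0,y1=box; c=cv2.imread(fn)[y0:y1,x0:x1].astype(float); w=cond(c[...,2],c[...,1],c[...,0]); yy,xx=mgrid[y0:y1,x0:x1]
    return array([(xx*w).sum(),(yy*w).sum()])/w.sum()
oran=lambda r,g,b: clip(r-b-70,0,None)*((g-b>25)&(r-g>30))
gre=lambda r,g,b: clip(g-maximum(r,b)-30,0,None)
redp=lambda r,g,b: clip(r-maximum(g,b)-40,0,None)*(abs(g-b)<25)
bt=(248,285,195,225); bs=(262,295,195,222)
for n,fn,bx in (('top','pics/t0.png',bt),('side','pics/s0.png',bs)):
    print(n,'orange',blob(n,fn,bx,oran),'green',blob(n,fn,bx,gre))
print('pointer',blob('top','pics/t0.png',(266,275,200,210),redp))
def tri(a,b):
    f=lambda X:concatenate([w2px('top',X)-a,w2px('side',X)-b])
    s=least_squares(f,[490,40,100]);return s.x.round(1),s.fun.round(1)
o=[blob(n,fn,bx,oran) for n,fn,bx in (('top','pics/t0.png',bt),('side','pics/s0.png',bs))]
g=[blob(n,fn,bx,gre) for n,fn,bx in (('top','pics/t0.png',bt),('side','pics/s0.png',bs))]
print('tab',tri(*o));print('mark',tri(*g))
for z in (85,88,92,100): print(z,px2w('top',*blob('top','pics/t0.png',(266,275,200,210),redp),z).round(1))
go((500,22,195),-10.6)
```

```text
top pics/t7.png centre [ 468.6 -125.1] ang 80.1 +- 0.3 sig,r,rad [ 0.76 18.98 28.08] cost 15511
top pics/t7.png centre [ 468.6 -125.1] ang 80.1 +- 0.3 sig,r,rad [ 0.76 18.98 28.08] cost 15511
top pics/t6.png centre [ 467.7 -124.9] ang 66.7 +- 0.3 sig,r,rad [ 0.84 19.08 28.13] cost 15395
side pics/s7.png centre [ 466.4 -128.5] ang 75.5 +- 0.5 sig,r,rad [ 1.11 25.04 28.37] cost 8282
top orange [278.54876797 204.53028747] green [257.69565217 214.74347826]
side orange [278.72438525 208.12397541] green [270.47712418 209.88235294]
pointer [270.42268041 205.16838488]
tab (array([493.2,  25.8, 120.3]), array([-1.4,  3.1,  4.1, -0.7]))
mark (array([475.5,  89.2,  88.8]), array([-0.1,  0.3,  0.4, -0.1]))
85 [508.   46.7  85. ]
88 [507.5  46.7  88. ]
92 [506.7  46.8  92. ]
100 [505.3  46.8 100. ]
t 12.5 pos [446.6 146.5 200.6] yaw_y -10.5 tilt [-0.002 -0.    -1.   ] q6 0.25 q1 0.06 open 0.5 F [ 0.5  0.6 -0.1]
shift cm [-11.27   7.53   0.55] rz 0.1
```

Run:
```python
from fit import *
c=cv2.imread('pics/s0.png')[195:222,278:296].astype(float); r,g,b=c[...,2],c[...,1],c[...,0]
w=np.clip(r-b-60,0,None); yy,xx=np.mgrid[195:222,278:296]; b_=np.array([(xx*w).sum(),(yy*w).sum()])/w.sum(); print(b_, np.where(w.sum(1)>0)[0]+195)
a_=np.array([278.5,204.5])
s=least_squares(lambda X:np.concatenate([w2px('top',X)-a_,w2px('side',X)-b_]),[500,22,110]);print(s.x.round(1),s.fun.round(1))
# predicted blob: visible centre of tab: top+faces. project candidates
for X in ((502,21,126),(502,21,106),(502,21,86)): print(X,w2px('top',X).round(1),w2px('side',X).round(1))
go((502,22,150),-10.5)
```

```text
[285.51365796 209.57244656] [205 206 207 208 209 210 211 212 213 214 215]
[504.2  21.3 111.1] [-0.1  0.2  0.3 -0. ]
(502, 21, 126) [278.6 204.6] [285.4 206.2]
(502, 21, 106) [278.5 205.7] [285.3 210.9]
(502, 21, 86) [278.3 206.8] [285.2 215.5]
t 12.5 pos [446.6 146.5 200.6] yaw_y -10.5 tilt [-0.002 -0.    -1.   ] q6 0.25 q1 0.06 open 0.5 F [ 0.5  0.6 -0.1]
shift cm [-11.23   7.73   5.05] rz -0.0
```

Call:
{"fn": "step_arm", "kwargs": {
  "rows": [
    {"x":-11.2,"y":7.9,"z":0,"rx":0,"ry":0,"rz":0,"fingers":0.2},
    {"x":-11.2,"y":7.9,"z":0,"rx":0,"ry":0,"rz":0,"fingers":0.2},
    {"x":-11.2,"y":7.9,"z":0,"rx":0,"ry":0,"rz":0,"fingers":0.2},
    {"x":-11.2,"y":7.9,"z":2,"rx":0,"ry":0,"rz":0,"fingers":0.2},
    {"x":-11.2,"y":7.9,"z":4,"rx":0,"ry":0,"rz":0,"fingers":0.2},
    {"x":-11.2,"y":7.9,"z":5,"rx":0,"ry":0,"rz":0,"fingers":0.2},
    {"x":-11.2,"y":7.9,"z":5,"rx":0,"ry":0,"rz":0,"fingers":0.2}
  ]
}}

```text
time_s: 13.38
ee_pos: [503.7, 22.5, 151.0]
ee_rot: [-2.415, -2.008, 0.001]
force: [-0.1, -0.2, -0.5]
opening: 0.6
gripper_force: 0.0
```

Run:
```python
from h import *
go((503.5,21.5,97),-10.5)
```

```text
t 13.38 pos [503.7  22.5 151. ] yaw_y -10.5 tilt [-0.001  0.    -1.   ] q6 -0.01 q1 -0.19 open 0.6 F [-0.1 -0.2 -0.5]
shift cm [-0.1   0.01  5.4 ] rz -0.0
```

Call:
{"fn": "step_arm", "kwargs": {
  "rows": [
    {"x":-0.1,"y":0,"z":2,"rx":0,"ry":0,"rz":0,"fingers":0.2},
    {"x":-0.1,"y":0,"z":4,"rx":0,"ry":0,"rz":0,"fingers":0.2},
    {"x":-0.1,"y":0,"z":5.3,"rx":0,"ry":0,"rz":0,"fingers":0.2},
    {"x":-0.1,"y":0,"z":5.3,"rx":0,"ry":0,"rz":0,"fingers":-0.3},
    {"x":-0.1,"y":0,"z":5.3,"rx":0,"ry":0,"rz":0,"fingers":-0.8},
    {"x":-0.1,"y":0,"z":5.3,"rx":0,"ry":0,"rz":0,"fingers":-1},
    {"x":-0.1,"y":0,"z":5.3,"rx":0,"ry":0,"rz":0,"fingers":-1},
    {"x":-0.1,"y":0,"z":5.3,"rx":0,"ry":0,"rz":0,"fingers":-1}
  ],
  "grip_force": 50
}}

```text
time_s: 14.38
ee_pos: [503.9, 21.4, 98.5]
ee_rot: [2.416, 2.008, 0.0]
force: [-0.3, 1.1, 0.2]
opening: -0.0
gripper_force: 0.0
```

Run:
```python
from h import *
s=robot.state(); print(s['gripper_force'])
a=np.radians(-10.6); xs=np.array([np.cos(a),np.sin(a),0])
go(s['ee_pos']-39.5*xs,-10.5)
```

```text
0.0
t 14.38 pos [503.9  21.4  98.5] yaw_y -10.5 tilt [ 0. -0. -1.] q6 -0.01 q1 -0.19 open -0.0 F [-0.3  1.1  0.2]
shift cm [ 0.   -3.95 -0.  ] rz -0.0
```

The fingers shut on nothing. That agrees with the pictures, where the fingertips sat about 30–35 mm higher than reported. One look to confirm.

Run:
```python
from h import *
save('side','s8.png');save('top','t8.png')
b=cv2.imread('pics/s8.png')[160:250,245:325]
cv2.imwrite('pics/s8c.png',cv2.resize(b,None,fx=6.5,fy=6.5,interpolation=cv2.INTER_CUBIC))
print(((w2px('side',(504,21.4,98.5))-[245,160])*6.5).round(),((w2px('side',(504,21.4,132))-[245,160])*6.5).round())
```

```text
[264. 341.] [266. 290.]
```

View pics/s8c.png

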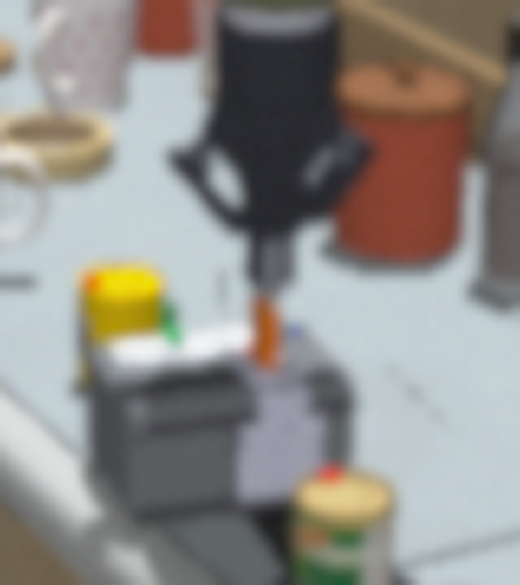

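The closed tips sit at crop (270,290), level with the top of the tab, so they end about 33 mm above the reported TCP. I'll reopen, go 33 mm lower and grip again.

Call:
{"fn": "step_arm", "kwargs": {
  "rows": [
    {"x":0,"y":0,"z":-1,"rx":0,"ry":0,"rz":0,"fingers":0.1},
    {"x":0,"y":0,"z":-1,"rx":0,"ry":0,"rz":0,"fingers":0.1},
    {"x":0,"y":0,"z":-1,"rx":0,"ry":0,"rz":0,"fingers":0.1},
    {"x":0,"y":0,"z":-1,"rx":0,"ry":0,"rz":0,"fingers":0.1}
  ]
}}

```text
time_s: 14.98
ee_pos: [503.7, 21.4, 108.2]
ee_rot: [-2.416, -2.008, 0.0]
force: [-1.3, -0.7, -0.6]
opening: 0.548
gripper_force: 0.0
```

Call:
{"fn": "step_arm", "kwargs": {
  "rows": [
    {"x":0,"y":0,"z":1.5,"rx":0,"ry":0,"rz":0,"fingers":0.1},
    {"x":0,"y":0,"z":3,"rx":0,"ry":0,"rz":0,"fingers":0.1},
    {"x":0,"y":0,"z":4.3,"rx":0,"ry":0,"rz":0,"fingers":0.1},
    {"x":0,"y":0,"z":4.3,"rx":0,"ry":0,"rz":0,"fingers":0.1}
  ]
}}

```text
time_s: 15.48
ee_pos: [503.4, 21.5, 64.5]
ee_rot: [-2.415, -2.007, 0.002]
force: [1.1, 1.1, -0.6]
opening: 0.558
gripper_force: 0.0
```

Call:
{"fn": "step_arm", "kwargs": {
  "rows": [
    {"x":0,"y":0,"z":0,"rx":0,"ry":0,"rz":0,"fingers":-0.4},
    {"x":0,"y":0,"z":0,"rx":0,"ry":0,"rz":0,"fingers":-0.8},
    {"x":0,"y":0,"z":0,"rx":0,"ry":0,"rz":0,"fingers":-1},
    {"x":0,"y":0,"z":0,"rx":0,"ry":0,"rz":0,"fingers":-1},
    {"x":0,"y":0,"z":0,"rx":0,"ry":0,"rz":0,"fingers":-1},
    {"x":0,"y":0,"z":0,"rx":0,"ry":0,"rz":0,"fingers":-1}
  ],
  "grip_force": 50
}}

```text
time_s: 16.23
ee_pos: [501.5, 21.9, 65.9]
ee_rot: [-2.414, -2.006, 0.005]
force: [-11.0, 0.6, 9.9]
opening: 0.13
gripper_force: 49.7
```

Run:
```python
from h import *
s=robot.state(); print(s['gripper_force'],s['opening'])
go(s['ee_pos'],-10.5)
```

```text
49.671710729599 0.12992790632202875
t 16.23 pos [501.5  21.9  65.9] yaw_y -10.6 tilt [-0.004  0.001 -1.   ] q6 -0.01 q1 -0.19 open 0.13 F [-11.    0.6   9.9]
shift cm [0. 0. 0.] rz -0.1
```

Call:
{"fn": "step_arm", "kwargs": {
  "rows": [
    {"x":0,"y":-0.6,"z":0,"rx":0,"ry":0,"rz":0,"fingers":-1},
    {"x":0,"y":-1.4,"z":0,"rx":0,"ry":0,"rz":0,"fingers":-1},
    {"x":0,"y":-2.2,"z":0,"rx":0,"ry":0,"rz":0,"fingers":-1},
    {"x":0,"y":-3,"z":0,"rx":0,"ry":0,"rz":0,"fingers":-1},
    {"x":0,"y":-3.7,"z":0,"rx":0,"ry":0,"rz":0,"fingers":-1},
    {"x":0,"y":-4.2,"z":0,"rx":0,"ry":0,"rz":0,"fingers":-1},
    {"x":0,"y":-4.2,"z":0,"rx":0,"ry":0,"rz":0,"fingers":-1},
    {"x":0,"y":-4.2,"z":0,"rx":0,"ry":0,"rz":0,"fingers":-1}
  ]
}}

```text
time_s: 17.23
ee_pos: [464.3, 29.2, 66.0]
ee_rot: [2.415, 2.006, 0.006]
force: [7.9, 1.9, -0.6]
opening: 0.135
gripper_force: 49.0
```

Run:
```python
from fit import *
s=robot.state(); print(s['gripper_force'],s['opening'])
go(s['ee_pos'],-10.5)
a=np.radians(-10.6); d=s['ee_pos']-np.array([501.5,21.9,65.9]); print('pulled',d[0]*np.cos(a)+d[1]*np.sin(a))
save('side','s9.png');save('top','t9.png')
A=cv2.resize(cv2.imread('pics/t9.png')[185:240,245:340],None,fx=6,fy=6,interpolation=cv2.INTER_CUBIC)
B=cv2.resize(cv2.imread('pics/s9.png')[190:230,250:304],None,fx=6,fy=6,interpolation=cv2.INTER_CUBIC)
C=np.zeros((580,800,3),np.uint8);C[:330,:570]=A;C[335:575,:324]=B
D=cv2.resize(cv2.imread('pics/s9.png')[225:265,276:330],None,fx=6,fy=6,interpolation=cv2.INTER_CUBIC);C[335:575,330:654]=D
cv2.imwrite('pics/c9.png',C)
```

```text
49.01286005973816 0.13467281421930427
t 17.23 pos [464.3  29.2  66. ] yaw_y -10.6 tilt [ 0.004  0.    -1.   ] q6 -0.01 q1 -0.19 open 0.13 F [ 7.9  1.9 -0.6]
shift cm [0. 0. 0.] rz -0.1
pulled -37.955502686956585
```

View pics/c9.png

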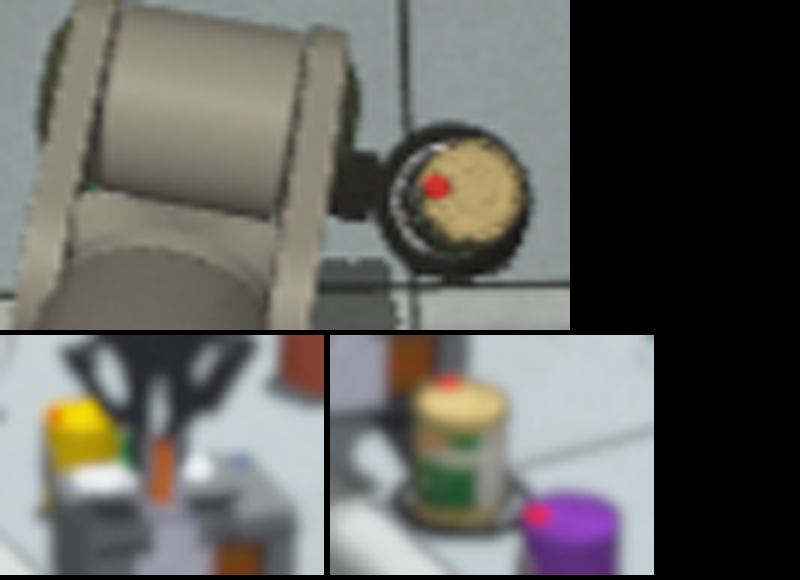

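The fingers hold the tab (crop (160,470)), the window is being uncovered, and the tin stands upright with its dot toward the scanner at top crop (436,187). The robot has pulled 38.0 mm of about 39.3 mm. I'll check that tab movement in the side image.

Run:
```python
from h import *
def rows(fn,x0,x1,r0,r1):
    c=cv2.imread(fn)[:, x0:x1].astype(float); 
    for r in range(r0,r1):
        w=np.clip(c[r,:,2]-c[r,:,0]-40,0,None); 
        if w.sum()>60: print(fn,r,((np.arange(x0,x1)*w).sum()/w.sum()).round(2),w.sum())
rows('pics/s0.png',280,292,204,217)
rows('pics/s9.png',271,282,204,219)
a=np.radians(-10.6)
for p in (0,38,39.2,40):
    X=np.array([502.5-p*np.cos(a),21.5-p*np.sin(a),95]); print(p,w2px('side',X).round(2))
```

```text
pics/s0.png 206 284.96 222.0
pics/s0.png 207 285.28 358.0
pics/s0.png 208 285.52 367.0
pics/s0.png 209 285.64 286.0
pics/s0.png 210 285.69 238.0
pics/s0.png 211 285.71 233.0
pics/s0.png 212 285.64 245.0
pics/s0.png 213 285.55 229.0
pics/s0.png 214 285.53 169.0
pics/s0.png 215 285.51 81.0
pics/s9.png 208 276.87 101.0
pics/s9.png 209 276.9 161.0
pics/s9.png 210 276.83 193.0
pics/s9.png 211 276.79 199.0
pics/s9.png 212 276.74 200.0
pics/s9.png 213 276.65 200.0
pics/s9.png 214 276.49 220.0
pics/s9.png 215 276.36 233.0
pics/s9.png 216 276.35 192.0
pics/s9.png 217 276.41 66.0
0 [285.29 213.36]
38 [276.06 214.53]
39.2 [275.77 214.57]
40 [275.58 214.59]
```

Call:
{"fn": "step_arm", "kwargs": {
  "rows": [
    {"x":0,"y":-0.13,"z":0,"rx":0,"ry":0,"rz":0,"fingers":-1},
    {"x":0,"y":-0.13,"z":0,"rx":0,"ry":0,"rz":0,"fingers":-1},
    {"x":0,"y":-0.13,"z":0,"rx":0,"ry":0,"rz":0,"fingers":-1},
    {"x":0,"y":-0.13,"z":0,"rx":0,"ry":0,"rz":0,"fingers":-1},
    {"x":0,"y":-0.13,"z":0,"rx":0,"ry":0,"rz":0,"fingers":-1}
  ]
}}

```text
time_s: 17.95
ee_pos: [463.0, 29.5, 65.9]
ee_rot: [2.415, 2.005, 0.006]
force: [6.4, 3.3, -1.3]
opening: 0.127
gripper_force: 49.1
```

Run:
```python
from h import *
s=robot.state(); a=np.radians(-10.6); d=s['ee_pos']-np.array([501.5,21.9,65.9]); print('pulled',d[0]*np.cos(a)+d[1]*np.sin(a),s['opening'],s['gripper_force'])
print(robot.finish_job())
```

```text
pulled -39.193044054603874 0.12686090527651514 49.091472029685974
the job is handed in; nothing more can be done
None
```

I turned the tin so its bar code faces the scanner window to within about 1° as measured and let go of it; the job is handed in with the arm still holding the shutter tab 39.2 mm open, where I measured the green mark (39–41 mm), though the arm hid the pointer from both cameras, so I could not see it on the mark.

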